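Start-up sequence on a race-car switch panel

TASK

Bench-test the race-car switch panel with the closed fingertips: press the far end (away from the robot) of the red ignition rocker until it clicks over to on, then do the same with the yellow fuel-pump rocker, and give the pump at least two seconds to build pressure. Then push the green start button right down, hold it down for at least a second and let it come back up. Ignition and pump stay on, the blue fan and white lights rockers stay off, and nothing lying on the bench may be picked up or pushed aside.

Things in the scene. Friction and masses are not known exactly. Their poses are not given: they have to be found in the camera images.
- console: fixed grey wedge console with a black top plate, 130 deep (x), 236 wide (y), 50 mm high at its near and 73 mm at its far edge: the plate slopes up 10 degrees to +x. Origin: centre of its underside; x to the far edge, y left along the row, z up. On the plate's middle line, 42 mm apart, lie four rockers in an order that varies, then the start button at the right (-y) end, 44 mm on.
- ignition (a joint): red ignition rocker, angle in rad: 0 off (far end up), 0.38 on (far end down). The rocker is 42 mm long (console x) and 18 mm wide in a 54 by 27 mm grey bezel 2.5 mm high. An over-centre spring holds it at either stop: pressing the far half 15 mm from the middle takes about 4 N to start it and it snaps through past 0.19.
- ignition_press (a point): point on the red rocker's far half where to press it, on its top face, 15 mm from the rocker's middle, 5 mm from its far end, on a short white bar (black on the white rocker); moves with the rocker. Off, the face there rises by 29 degrees towards console +x; when switched on, the point sinks 5.6 mm along the plate's normal and the face stands 3 mm clear of the bezel.
- pump (a joint): yellow fuel-pump rocker, same kind and values as ignition
- pump_press (a point): press point on the yellow rocker's far half, as for ignition
- fan (a joint): blue fan rocker, same kind; starts off (0) and stays off
- fan_press (a point): the same point on the blue rocker's far half
- lights (a joint): white lights rocker, same kind; starts off (0) and stays off
- lights_press (a point): the same point on the white rocker's far half
- start (a joint): green start button, travel in m: 0 up, 0.006 fully down, along the plate's normal; counts as down from 0.0045. Springs back by itself; 2.3 N to start it, 4.8 N to bottom it.
- start_top (a point): centre of the top of the start button's green cap, 26 mm across, standing 10 mm above its 38 mm steel ring (ring 4 mm high); moves with the cap
- carton: loose white carton 110 x 170 x 60 mm lying beyond the console, leave alone; origin at the centre of its underside
- relay: loose black relay, 28 mm cube with a small steel tab, on the robot's side of the console, leave alone; origin at the centre of its underside
- knife: loose yellow and black utility knife, 140 mm long along its x, 22 mm wide, 16 mm high, left of the console, leave alone; origin on its underside
- spray_can: loose standing blue and white contact-cleaner can, 55 mm across, 152 mm high, right of the console, leave alone; origin at the centre of its underside

How it is judged:
On the way, in this order (a step that is already met when the one before it is completed fails the run):
1. the red ignition rocker is switched on (value of joint ignition above 0.3 rad and value of joint start below 0.002 m), for 0.2 s.
2. the yellow pump rocker is switched on and the pump runs for two seconds before the start button is pressed (all of step 1 and value of joint pump above 0.3 rad), for 1.9 s.
3. the start button is held fully down for a second with ignition and pump on (value of joint each of ignition, pump above 0.3 rad and value of joint start above 0.0045 m), for 0.95 s.
At the end, for the whole second after the job is handed in: ignition and pump rockers on (over 0.3 rad), fan and lights rockers off (under 0.08 rad), start button back up (under 1 mm), and the carton, relay, knife and spray can within 15 mm of where they lay (value of joint each of ignition, pump above 0.3 rad and value of joint each of fan, lights below 0.08 rad and value of joint start below 0.001 m and distance of each of carton, relay, knife, spray_can from where it was at the start of the episode below 0.015 m); the robot touches nothing.
It fails at once if the pump is switched on before the ignition (value of joint pump above 0.25 rad and value of joint ignition below 0.2 rad).
It fails at once if the start button is pressed before the pump is on (value of joint start above 0.003 m and value of joint pump below 0.2 rad).
It fails at once if the fan or lights rocker is switched on (value of joint any of fan, lights above 0.25 rad).
It fails at once if something lying on the bench is lifted or pushed aside by more than 15 mm (distance of any of carton, relay, knife, spray_can from where it was at the start of the episode above 0.015 m).
It also fails if it takes over 48 s, if anything falls off the work surface, if the arm or the gripper's body presses on something with over 40 N, if the wrist force passes 120 N, or if a joint passes its speed limit or range.

ROBOT

A 6-joint arm with a two-finger parallel gripper is mounted at the origin on the work surface. World frame = base frame: x ahead of the robot, y to its left, z up, the work surface at z = 0. Lengths are in m, angles in rad, forces in N, time in s.
With the tool pointing down it reaches from about 0.25 to 0.775 m from the base axis. Payload 4 kg.
Tool frame: the origin (TCP) lies at the very end of the fingers, on their centre line; the grasp point (between the pads) lies hold_point_z behind it (hold_point_z is the distance from the TCP to the grasp point, in m); z points along the fingers, y is the direction in which the jaws open and shut (so a half turn about z gives the same grasp; the last joint's range is limited). The gripper opens to 94 mm and grips with 3 to 60 N. Pads are 16 mm wide; open, the fingers measure 119 mm over their backs; the gripper's body (75 mm by 177 mm) begins 78 mm behind the grasp point.
Start: joints at [1.146, 0.087, 1.371, -0, 1.684, -0.103], TCP at [0.174, 0.522, 0.206] pointing down, gripper open.
Joint ranges: [-3.1, 3.1], [-0.76, 2.03], [0.27, 2.55], [-1.08, 4.22], [0.17, 2.65], [-2.57, 2.57]. Speed limits (rad/s): [2.79, 2.79, 3.14, 3.14, 3.14, 3.14].

INTERFACE

Orientations are given as [roll, pitch, yaw] about the fixed x, y, z axes, in that order (R = Rz(yaw) Ry(pitch) Rx(roll)).
In Python, from bench import * gives the robot as it stands.
- The arm moves only by the tool step_arm, never from a script. Its argument "increments" is text: rows parted by semicolons, each of 6 numbers parted by spaces: the shift along the tool's x, y, z in cm, then the turn, a rotation vector about the tool's x, y, z in rad. A call has 1 to 5 rows; each row shifts and turns the commanded pose from where the row before left it, along the tool's axes as they then stand; what a row does not reach is not made up. A row lasts 1/10 s, in which the tool goes at most 50 mm and 8.59 degrees, less where a joint would pass 70% of its speed; a pose out of reach is approached as far as the arm can. A call is refused whole if a number of a shift passes 5 or a number of a turn 0.15, either way. A call with a gripper value outside its range is refused whole. "claw" is the gripper's target within -1 to 1 (shut at 1, half-way at 0, fully open at -1), set as the call begins (left out, the last holds). The fingers move at their own pace and stop on an object; the grip force is fixed at half the most. Time passes only in rows, so rows that do not move let the fingers close. It gives the time, the measured TCP pose, the force and the opening at its end, in the units of the state.
- get_obs(): the state, without advancing time (a new reading comes with each control period).
- snapshot(name): name is "scene" or "top" or "wrist"; returns the picture (480x640x3 uint8, red, green, blue); there is no depth.
- calibration(name): a dict with "camera_matrix" (3x3 intrinsics, pixels), "eye" and "orientation" of the camera in the world; the wrist camera has in their place "tool_from_camera" (4x4, takes a point from camera to tool coordinates, whose origin is the TCP and whose axes are the flange's). Camera axes: x right, y up, looking along -z (the intrinsics and any distortion apply to the point x, -y, -z); pixel columns grow to the right and rows downward; lengths in m; the calibration is good to about 2 mm. A picture is of the moment at which its call begins: read the wrist's pose just before it. calibration takes no time and is no camera call.
- close_job(): hands the job in, once; it reports no verdict.
The state is a dict: "time": time; "joint_positions": joint angles; "qvel": joint speeds; "joint_torque": joint torques, N m; "tool_pos": TCP position; "ee_rot": TCP orientation; "wrist_force": force on the tool from outside, world axes, zero at the start; "wrist_torque": the same for the moment, N m; "width": finger opening in m.
Only numpy, scipy, OpenCV 4.12 (cv2) and the standard library are available. Lean on these libraries where they do the work, as an engineer would, in place of code of your own. Each camera call takes 0.05 s, during which the arm holds its last target. There are 200 camera calls.

## Working session

There is one attempt and no reset: what is moved stays moved. The work goes in short steps, Python scripts to look and compute and a tool call to move; the robot and the scene stay as the last step left them, time stands still between calls to the robot, and variables do not carry over. Pictures are saved under pics/ and viewed, about 8 in all and at most 12, crops included, and the job is handed in when it is done.

Besides the shell and the picture viewer there is one more tool, called after "Call:" as a command line: name --argument value ..., lists and objects as JSON in quotes. step_arm: Moves the arm, as the interface text tells. Its arguments: {"type":"object","properties":{"increments":{"type":"string"},"claw":{"type":"number"}},"required":["increments"]}

```bash
ls; mkdir -p pics
python3 - <<'E'
from bench import *
import cv2
o=get_obs();print(o)
for n in("top","scene"):
    print(calibration(n)); cv2.imwrite(f"pics/{n}.png",snapshot(n)[:,:,::-1])
print(calibration("wrist"))
E
```

```text
pics
{'time': 0.0, 'joint_positions': array([ 1.14589373e+00,  8.79431596e-02,  1.37224551e+00, -7.98720277e-06,
        1.68360713e+00, -1.03119484e-01]), 'qvel': array([ 5.57770937e-05, -1.80859943e-03, -5.30481837e-04, -5.35685940e-04,
       -8.50368277e-04,  9.00837438e-04]), 'joint_torque': array([ 1.88344333e-03, -3.40193582e+01, -3.02421927e+01,  7.19947717e-02,
        3.31548590e-02, -1.75135842e-04]), 'tool_pos': array([0.17373035, 0.52125805, 0.2043151 ]), 'ee_rot': array([-3.13940039e+00, -2.18888802e-04,  2.81980841e+00]), 'wrist_force': array([-0.83549837, -0.31609735, -0.63197198]), 'wrist_torque': array([-0.04050181,  0.00727141,  0.00157948]), 'width': 0.09358760310257054}
{'camera_matrix': array([[568.29560915,   0.        , 316.03111702],
       [  0.        , 568.29560915, 233.05917135],
       [  0.        ,   0.        ,   1.        ]]), 'eye': array([0.46861415, 0.00810678, 0.98395731]), 'orientation': array([ 0.12224385, -0.0073018 , -1.59560462])}
{'camera_matrix': array([[602.01392789,   0.        , 312.04152351],
       [  0.        , 602.01392789, 242.99882252],
       [  0.        ,   0.        ,   1.        ]]), 'eye': array([1.16413164, 0.75414334, 0.6684244 ]), 'orientation': array([1.02635589, 0.02010156, 2.45429431])}
{'camera_matrix': array([[385.55087066,   0.        , 318.66620528],
       [  0.        , 385.55087066, 238.04413747],
       [  0.        ,   0.        ,   1.        ]]), 'tool_from_camera': array([[ 1.12114550e-04,  9.64810468e-01,  2.62946285e-01,
         7.60104738e-02],
       [ 9.99999971e-01, -1.63723148e-04,  1.74359792e-04,
        -7.14863928e-05],
       [ 2.11274546e-04,  2.62946258e-01, -9.64810458e-01,
        -1.78478941e-01],
       [ 0.00000000e+00,  0.00000000e+00,  0.00000000e+00,
         1.00000000e+00]])}
```

View pics/top.png

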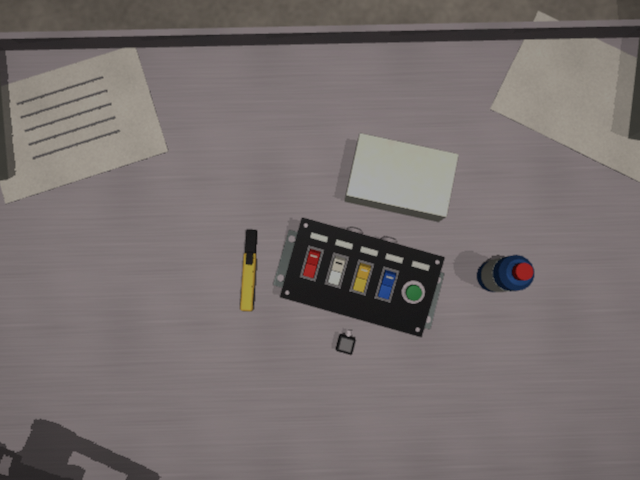

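View pics/scene.png

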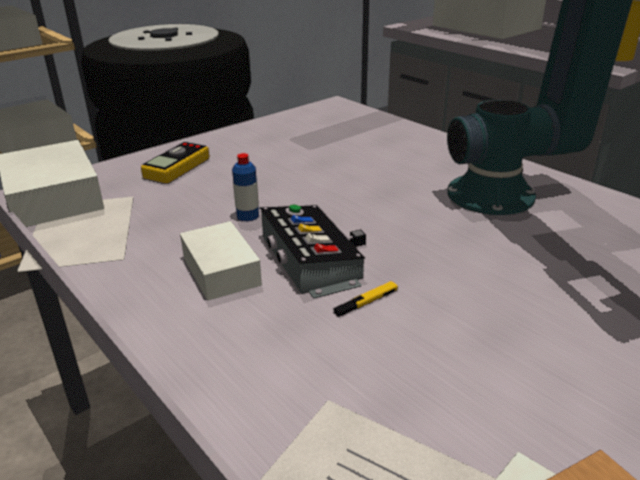

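The top view shows the console near (360,275), yawed about -15°. The rockers, left to right, are red (312,264), white (337,270), yellow (362,277) and blue (387,284), then the green button (414,292). The relay is at (346,343), the can at (505,273) and the knife at (249,270). The scene view agrees on the order.

```bash
cat > h.py <<'E'
import numpy as np, cv2
from scipy.spatial.transform import Rotation as R
from bench import *
def cam(name,obs=None):
    c=calibration(name);K=c["camera_matrix"]
    if name=="wrist":
        T=c["tool_from_camera"];Rt=R.from_euler("xyz",obs["ee_rot"]).as_matrix()
        return K,Rt@T[:3,:3],Rt@T[:3,3]+obs["tool_pos"]
    return K,R.from_euler("xyz",c["orientation"]).as_matrix(),c["eye"]
def ray(c,uv):
    K,Rc,e=c;d=np.array([(uv[0]-K[0,2])/K[0,0],-(uv[1]-K[1,2])/K[1,1],-1.]);d=Rc@d
    return e,d/np.linalg.norm(d)
def onplane(c,uv,z):
    e,d=ray(c,uv);return e+d*(z-e[2])/d[2]
def tri(rs):
    A=sum(np.eye(3)-np.outer(d,d) for e,d in rs);b=sum((np.eye(3)-np.outer(d,d))@e for e,d in rs)
    p=np.linalg.solve(A,b);return p,[np.linalg.norm((np.eye(3)-np.outer(d,d))@(p-e)) for e,d in rs]
def proj(c,p):
    K,Rc,e=c;q=Rc.T@(np.asarray(p)-e);return K[0,0]*q[0]/-q[2]+K[0,2],K[1,1]*-q[1]/-q[2]+K[1,2]
H={"red":[(0,8),(172,180)],"yellow":[(18,32)],"green":[(50,80)],"blue":[(100,125)]}
def blobs(im,col,roi,smin=130,vmin=60):
    h=cv2.cvtColor(im,cv2.COLOR_RGB2HSV);m=sum(cv2.inRange(h,(a,smin,vmin),(b,255,255)) for a,b in H[col])
    x0,y0,x1,y1=roi;k=np.zeros_like(m);k[y0:y1,x0:x1]=m[y0:y1,x0:x1]
    n,l,s,c=cv2.connectedComponentsWithStats(k);i=1+np.argmax(s[1:,4]);pts=np.argwhere(l==i)[:,::-1].astype(np.float32)
    return c[i],s[i],cv2.minAreaRect(pts)
E
python3 - <<'E'
from h import *
t=cv2.imread("pics/top.png")[:,:,::-1].copy();s=cv2.imread("pics/scene.png")[:,:,::-1].copy()
ct,cs=cam("top"),cam("scene");P=[]
for c in H:
    a=blobs(t,c,(285,225,440,330));b=blobs(s,c,(262,200,345,258))
    p,r=tri([ray(ct,a[0]),ray(cs,b[0])])
    print(c,a[0].round(1),a[1][2:],a[2],b[0].round(1),b[1],"tri",p.round(4),np.round(r,4),"top@.068",onplane(ct,a[0],.068).round(4))
    P.append(onplane(ct,a[0],.068))
P=np.array(P);d=P[0]-P[2];print(np.degrees(np.arctan2(-d[0],d[1])),np.linalg.norm(d))
E
```

```text
red [311.2 263.7] [ 18  29 288] ((311.2924499511719, 263.2264099121094), (11.126204490661621, 27.1973876953125), 15.945395469665527) [324.9 247.7] [314 243  24  10 166] tri [0.5327 0.0067 0.065 ] [0.0015 0.0015] top@.068 [0.5314 0.0076 0.068 ]
yellow [361.2 277.5] [ 18  29 293] ((361.3113098144531, 277.16033935546875), (11.126205444335938, 27.334753036499023), 15.945394515991211) [308.7 227.7] [298 224  24   8 151] tri [ 0.508  -0.0732  0.0654] [0.0011 0.0011] top@.068 [ 0.5071 -0.0722  0.068 ]
green [413.1 292.1] [ 15  15 177] ((413.0, 292.0), (14.0, 14.0), 90.0) [294.7 207.4] [290 205  11   6  47] tri [ 0.4817 -0.1543  0.0704] [0. 0.] top@.068 [ 0.4818 -0.1547  0.068 ]
blue [386.3 285. ] [ 18  28 279] ((386.49749755859375, 284.34130859375), (11.192049026489258, 26.951255798339844), 17.52556800842285) [301.4 218.7] [291 216  22   7 118] tri [ 0.4951 -0.1133  0.0648] [0.001 0.001] top@.068 [ 0.4942 -0.1122  0.068 ]
-16.98371510259059 0.16978237908018426
```

```bash
cat >> h.py <<'E'
YAW=np.radians(-17.0)
cx=np.array([np.cos(YAW),np.sin(YAW),0]);cy=np.array([-np.sin(YAW),np.cos(YAW),0]);t10=np.radians(10)
ax=cx*np.cos(t10)+np.array([0,0,np.sin(t10)]);nn=np.cross(ax,cy)   # along slope, plate normal
RT=np.column_stack([-ax,cy,-nn])
def plan(p):
    o=get_obs();Rt=R.from_euler("xyz",o["ee_rot"]).as_matrix()
    print("t",round(o["time"],2),"shift cm (tool now)",(100*Rt.T@(p-o["tool_pos"])).round(2),"shift in final axes",(100*RT.T@(p-o["tool_pos"])).round(2),"rot",R.from_matrix(Rt.T@RT).as_rotvec().round(3),"F",o["wrist_force"].round(1),"w",round(o["width"],4))
E
python3 - <<'E'
from h import *
print(nn,RT)
plan(np.array([.507,-.07,.066])+.12*nn)
E
```

```text
[-0.16606058  0.05076981  0.98480775] [[-0.94177634  0.2923717   0.16606058]
 [ 0.28792992  0.95630476 -0.05076981]
 [-0.17364818  0.         -0.98480775]]
t 0.1 shift cm (tool now) [-48.23 -45.6    2.11] shift in final axes [-46.01 -46.8   10.17] rot [-0.004 -0.175 -0.025] F [ 0.3 -0.1 -0.7] w 0.0937
```

Call:
step_arm --increments "-3.4 -3.2 0 0 0 0;-3.4 -3.2 0 0 0 0;-3.4 -3.2 0 0 0 0;-3.4 -3.2 0 0 0 0;-3.4 -3.2 0 0 0 0" --claw 1

```text
time: 0.6
tool_pos: [0.2849, 0.3144, 0.205]
ee_rot: [-3.141, -0.0, 2.821]
wrist_force: [0.8, -0.4, -0.4]
width: 0.0573
```

Call:
step_arm --increments "-3.4 -3.2 0 0 0 0;-3.4 -3.2 0 0 0 0;-3.4 -3.2 0 0 0 0;-3.4 -3.2 0 0 0 0;-3.4 -3.2 0 0 0 0"

```text
time: 1.1
tool_pos: [0.3955, 0.1089, 0.2052]
ee_rot: [3.141, -0.0, 2.82]
wrist_force: [-0.1, 0.6, -1.4]
width: 0.0171
```

Call:
step_arm --increments "-3.4 -3.2 0 0 -0.09 -0.012;-3.4 -3.2 0 0 -0.085 -0.013;-3 -3.2 0 0 0 0;0 0 0 0 0 0;0 0 0 0 0 0"

```text
time: 1.6
tool_pos: [0.4585, -0.0111, 0.2133]
ee_rot: [-3.14, 0.173, 2.843]
wrist_force: [0.2, 0.3, -0.0]
width: 0.0005
```

Run:
```python
from h import *
plan(np.array([.507,-.07,.066])+.12*nn)
o=get_obs();print(o["tool_pos"],o["ee_rot"]);im=snapshot("wrist");cv2.imwrite("pics/w1.png",im[:,:,::-1]);np.save("w1.npy",np.r_[o["tool_pos"],o["ee_rot"]])
```

```text
t 1.6 shift cm (tool now) [-3.72 -4.2   3.61] shift in final axes [-3.71 -4.22  3.61] rot [-0.002 -0.001 -0.002] F [ 0.2  0.3 -0. ] w 0.0005
[ 0.45849464 -0.01106657  0.21325985] [-3.13974863  0.17332127  2.8425134 ]
```

View pics/w1.png

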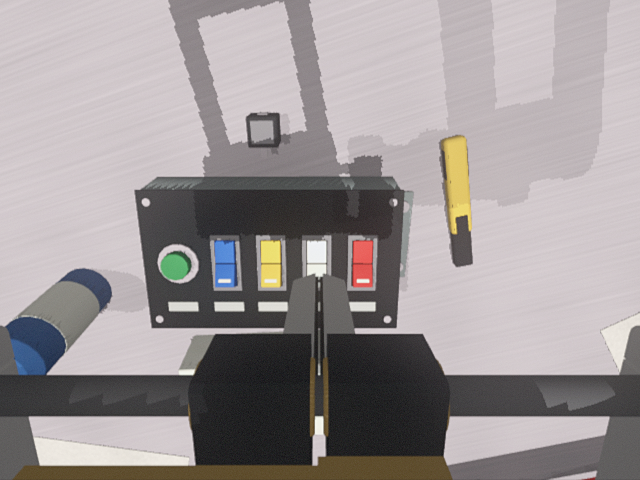

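The wrist view (far side down) shows the fingers shut. The press bars are at about red (362,281), yellow (272,281) and blue (224,281), and the green cap is at (175,265).

Run:
```python
from h import *
v=np.load("w1.npy");c=cam("wrist",{"tool_pos":v[:3],"ee_rot":v[3:]});im=cv2.imread("pics/w1.png")[:,:,::-1].copy()
g=im.min(2)
rowc=np.array([.507,-.0725,.0615])   # a point on plate middle line (approx)
def onplate(uv,h,o=rowc):
    e,d=ray(c,uv);return e+d*(((o+h*nn)-e)@nn)/(d@nn)
roi={"red":(345,230,380,295),"yellow":(255,230,286,295),"blue":(210,230,240,295),"green":(150,240,200,290)}
A={}
for k,r in roi.items():
    b=blobs(im,k,r,110,60); uv=b[0]
    if k!="green":
        x0,y0,x1,y1=r[0],272,r[2],290;m=(g[y0:y1,x0:x1]>170).astype(np.uint8)
        n,l,s,cc=cv2.connectedComponentsWithStats(m);i=1+np.argmax(s[1:,4]);uv=cc[i]+[x0,y0];print("bar",s[i])
    p=onplate(uv,14 *1e-3 if k=="green" else .0108);A[k]=p
    q=p-rowc;print(k,uv.round(1),b[1],p.round(4),"console xyz rel",(1000*np.array([q@ax,q@cy,q@nn])).round(1))
d=A["red"]-A["blue"];print("yaw",np.degrees(np.arctan2(-d[0],d[1])),np.linalg.norm(d))
# screws on plate
for (u,w) in [(146,202),(393,202),(389,322),(159,319)]:
    m=(g[w-9:w+9,u-9:u+9]>130).astype(np.uint8);n,l,s,cc=cv2.connectedComponentsWithStats(m);i=1+np.argmax(s[1:,4]);uv=cc[i]+[u-9,w-9]
    p=onplate(uv,0);q=p-rowc;print("screw",uv.round(1),p.round(4),(1000*np.array([q@ax,q@cy])).round(1))
```

```text
bar [12  7 12  4 48]
red [362.5 280.5] [352 240  21  47 879] [0.545  0.0036 0.0749] console xyz rel [16.2 83.8 10.8]
bar [ 9  7 13  4 50]
yellow [270.2 280.5] [261 240  21  47 888] [ 0.5203 -0.0767  0.0749] console xyz rel [16.1 -0.1 10.8]
bar [ 8  7 13  4 51]
blue [224.1 280.5] [215 240  22  47 888] [ 0.508  -0.1168  0.0749] console xyz rel [ 16.1 -42.1  10.8]
green [174.5 266.2] [161 253  29  27 545] [ 0.481  -0.1531  0.0755] console xyz rel [  1.1 -84.6  14. ]
yaw -17.055537835159036 0.12593351064460184
screw [145.4 202. ] [ 0.4235 -0.1621  0.052 ] [ -54.4 -110.1]
screw [394.9 201.6] [0.4885 0.0501 0.0521] [-54.4 111.8]
screw [390.4 327. ] [0.605  0.0163 0.0734] [ 68.8 113.6]
screw [159.2 318.8] [ 0.531  -0.1953  0.0719] [  59.8 -110.4]
```

```bash
cat >> h.py <<'E'
RED=np.array([.545,.0036,.0749]);YEL=np.array([.5203,-.0767,.0749]);GRN=np.array([.481,-.153,.0755])
E
python3 -c "
from h import *
plan(RED+.03*nn)"
```

```text
t 1.65 shift cm (tool now) [-5.37  3.87 11.98] shift in final axes [-5.36  3.85 12.  ] rot [-0.002 -0.001 -0.   ] F [-0.1 -0.3  0.3] w 0.0005
```

Call:
step_arm --increments "-2.7 1.9 1 0 0 0;-2.67 1.96 2.5 0 0 0;0 0 4 0 0 0;0 0 3 0 0 0;0 0 0.5 0 0 0"

```text
time: 2.15
tool_pos: [0.5357, 0.0073, 0.1093]
ee_rot: [-3.137, 0.165, 2.848]
wrist_force: [-0.2, -0.2, -1.1]
width: 0.0003
```

Call:
step_arm --increments "0 0 0 0 0 0;0 0 0 0 0 0;0 0 0 0 0 0"

```text
time: 2.45
tool_pos: [0.5401, 0.0055, 0.1175]
ee_rot: [-3.141, 0.179, 2.845]
wrist_force: [1.2, 0.5, 0.3]
width: 0.0005
```

```bash
python3 -c "
from h import *
plan(RED)
o=get_obs();im=snapshot('wrist');cv2.imwrite('pics/w2.png',cv2.resize(im[190:350,180:460],None,fx=2,fy=2)[:,:,::-1])"
```

```text
t 2.45 shift cm (tool now) [ 0.25 -0.03  4.29] shift in final axes [ 0.23 -0.04  4.29] rot [-0.001  0.005  0.001] F [1.2 0.5 0.3] w 0.0005
```

View pics/w2.png

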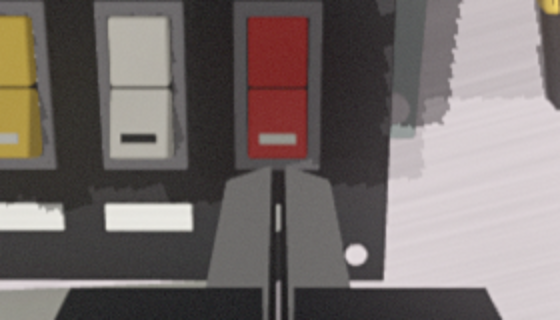

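The tip is centred over the red rocker's column at crop (278,175). It is about 2 mm too far out and 43 mm above the press point.

Call:
step_arm --increments "0.2 0 1.6 0 0 0;0 0 1.4 0 0 0;0 0 0 0 0 0;0 0 0 0 0 0;0 0 0 0 0 0"

```text
time: 3.0
tool_pos: [0.5425, 0.0041, 0.0857]
ee_rot: [-3.14, 0.176, 2.845]
wrist_force: [-0.7, -1.3, -0.9]
width: 0.0007
```

```bash
python3 -c "
from h import *
plan(RED)"
```

```text
t 3.0 shift cm (tool now) [-0.06  0.03  1.1 ] shift in final axes [-0.06  0.03  1.1 ] rot [-0.002  0.002 -0.   ] F [-0.7 -1.3 -0.9] w 0.0007
```

Call:
step_arm --increments "-0.05 0 0.5 0 0 0;0 0 0.5 0 0 0;0 0 0.2 0 0 0;0 0 0.2 0 0 0;0 0 0 0 0 0"

```text
time: 3.5
tool_pos: [0.5438, 0.0034, 0.07]
ee_rot: [-3.139, 0.172, 2.845]
wrist_force: [-0.1, -0.2, -0.1]
width: 0.0005
```

Call:
step_arm --increments "0 0 0.1 0 0 0;0 0 0 0 0 0"

```text
time: 3.7
tool_pos: [0.5441, 0.0034, 0.0699]
ee_rot: [-3.139, 0.173, 2.845]
wrist_force: [-1.9, 0.6, 2.7]
width: 0.0007
```

```bash
python3 -c "
from h import *
plan(RED)"
```

```text
t 3.7 shift cm (tool now) [-0.16  0.04 -0.48] shift in final axes [-0.16  0.05 -0.47] rot [-0.003 -0.001  0.   ] F [-1.9  0.6  2.7] w 0.0007
```

Call:
step_arm --increments "0 0 0.15 0 0 0;0 0 0.1 0 0 0;0 0 0 0 0 0"

```text
time: 4.0
tool_pos: [0.5444, 0.0033, 0.0696]
ee_rot: [-3.139, 0.173, 2.845]
wrist_force: [-9.9, 1.3, 12.9]
width: 0.0002
```

Call:
step_arm --increments "0 0 -2 0 0 0;0 0 -3 0 0 0;1 0 -3 0 0 0;3 0 0 0 0 0;0 0 0 0 0 0"

```text
time: 4.5
tool_pos: [0.4925, 0.0196, 0.1395]
ee_rot: [-3.14, 0.175, 2.846]
wrist_force: [-0.6, 0.5, 0.1]
width: 0.0006
```

```bash
python3 -c "
from h import *
plan(YEL+.03*nn)
o=get_obs();a=snapshot('wrist')[170:350,100:460];b=snapshot('scene')[190:290,240:390]
a=cv2.resize(a,(720,360));b=cv2.resize(b,(360,240));c=np.zeros((600,720,3),np.uint8);c[:360]=a;c[360:,:360]=b;cv2.imwrite('pics/w3.png',c[:,:,::-1])"
```

```text
t 4.5 shift cm (tool now) [-4.26 -8.4   4.33] shift in final axes [-4.27 -8.4   4.31] rot [-0.002  0.     0.001] F [-0.6  0.5  0.1] w 0.0006
```

View pics/w3.png

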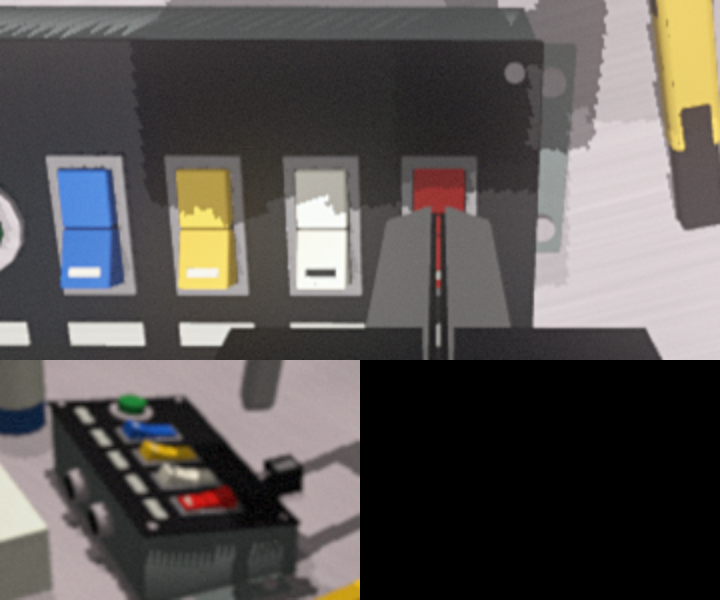

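The fingers hide red in the wrist view. In the scene inset, red at (208,498) is tilted the opposite way to the others, and the 13 N force suggests it reached the stop. I'll confirm this from the yellow hover.

Call:
step_arm --increments "0 -2.8 0 0 0 0;-1.4 -2.8 0 0 0 0;-2.8 -2.8 2 0 0 0;0 0 2.3 0 0 0;0 0 0 0 0 0"

```text
time: 5.1
tool_pos: [0.515, -0.0768, 0.1003]
ee_rot: [-3.139, 0.167, 2.843]
wrist_force: [-0.9, -0.4, -0.6]
width: 0.0006
```

Call:
step_arm --increments "0 0 0 0 0 0;0 0 0 0 0 0"

```text
time: 5.3
tool_pos: [0.5172, -0.0756, 0.1056]
ee_rot: [-3.14, 0.176, 2.846]
wrist_force: [0.6, 1.1, 0.2]
width: 0.0004
```

```bash
python3 -c "
from h import *
plan(YEL)
o=get_obs();a=snapshot('wrist')[170:350,160:520]
cv2.imwrite('pics/w4.png',cv2.resize(a,(720,360))[:,:,::-1])"
```

```text
t 5.3 shift cm (tool now) [ 0.21 -0.01  3.08] shift in final axes [ 0.21 -0.02  3.08] rot [-0.002  0.002  0.001] F [0.6 1.1 0.2] w 0.0004
```

View pics/w4.png

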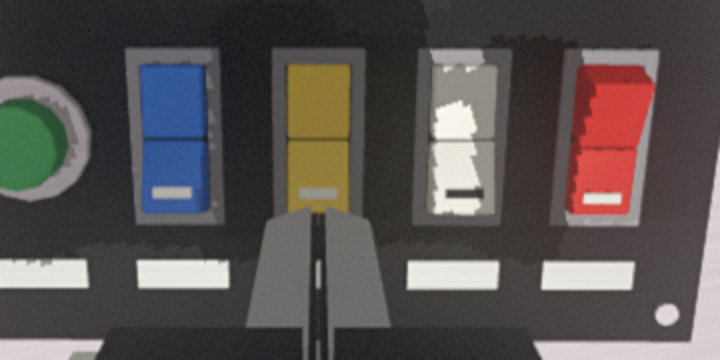

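Red at (608,140) has clearly flipped: its near end is raised, and the far end with the bar is down. White and blue are still off. Next I'll press yellow, correcting x by +0.2 cm first.

Call:
step_arm --increments "0.2 0 1 0 0 0;0 0 1 0 0 0;0 0 0 0 0 0;0 0 0 0 0 0;0 0 0 0 0 0"

```text
time: 5.85
tool_pos: [0.5181, -0.0763, 0.0848]
ee_rot: [-3.139, 0.175, 2.845]
wrist_force: [-0.3, 0.2, 0.4]
width: 0.0009
```

```bash
python3 -c "
from h import *
plan(YEL)"
```

```text
t 5.85 shift cm (tool now) [-0.04  0.03  1.02] shift in final axes [-0.04  0.03  1.02] rot [-0.002  0.001  0.   ] F [-0.3  0.2  0.4] w 0.0009
```

Call:
step_arm --increments "-0.05 0 0.5 0 0 0;0 0 0.5 0 0 0;0 0 0.3 0 0 0;0 0 0.25 0 0 0;0 0 0.1 0 0 0"

```text
time: 6.35
tool_pos: [0.5211, -0.0774, 0.0698]
ee_rot: [-3.139, 0.175, 2.845]
wrist_force: [-5.8, 1.1, 12.7]
width: 0.0005
```

Call:
step_arm --increments "0 0 0 0 0 0;0 0 0 0 0 0"

```text
time: 6.55
tool_pos: [0.5211, -0.0773, 0.0699]
ee_rot: [-3.139, 0.175, 2.845]
wrist_force: [-3.5, 1.2, 8.3]
width: 0.0005
```

Call:
step_arm --increments "0 0 -2 0 0 0;0 0 -2.5 0 0 0;0.8 -4 0 0 0 0;0.8 -4 0 0 0 0;0 0 0 0 0 0"

```text
time: 7.05
tool_pos: [0.4729, -0.1498, 0.1094]
ee_rot: [-3.138, 0.173, 2.84]
wrist_force: [-0.4, -0.6, -0.4]
width: 0.0004
```

Call:
step_arm --increments "0 0 0 0 0 0;0 0 0 0 0 0;0 0 0 0 0 0"

```text
time: 7.35
tool_pos: [0.4755, -0.1458, 0.1099]
ee_rot: [-3.14, 0.174, 2.847]
wrist_force: [-0.7, -0.9, 0.2]
width: 0.0005
```

```bash
python3 -c "
from h import *
plan(GRN)
o=get_obs();a=snapshot('wrist')[150:350,240:600]
cv2.imwrite('pics/w5.png',cv2.resize(a,(720,400))[:,:,::-1])"
```

```text
t 7.35 shift cm (tool now) [-0.13 -0.52  3.51] shift in final axes [-0.13 -0.53  3.51] rot [-0.001 -0.     0.002] F [-0.7 -0.9  0.2] w 0.0005
```

View pics/w5.png

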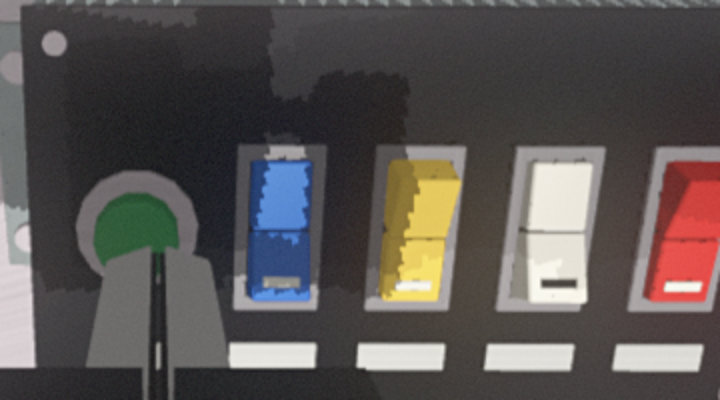

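Yellow at (415,230) has now flipped like red, and blue and white are still off. I'll centre over the green button at (137,232) and wait out the two seconds.

Call:
step_arm --increments "-0.13 -0.5 1.2 0 0 0;0 0 1 0 0 0;0 0 0 0 0 0;0 0 0 0 0 0;0 0 0 0 0 0"

```text
time: 7.9
tool_pos: [0.4788, -0.1532, 0.0888]
ee_rot: [-3.139, 0.175, 2.845]
wrist_force: [-1.0, 1.4, -0.0]
width: 0.0003
```

Call:
step_arm --increments "0 0 0 0 0 0;0 0 0 0 0 0;0 0 0 0 0 0;0 0 0 0 0 0;0 0 0 0 0 0"

```text
time: 8.4
tool_pos: [0.4787, -0.1532, 0.0889]
ee_rot: [-3.139, 0.175, 2.845]
wrist_force: [-0.6, 0.5, 0.4]
width: 0.0007
```

Call:
step_arm --increments "0 0 0 0 0 0;0 0 0 0 0 0;0 0 0 0 0 0;0 0 0 0 0 0;0 0 0 0 0 0"

```text
time: 8.9
tool_pos: [0.4787, -0.1532, 0.0888]
ee_rot: [-3.139, 0.175, 2.845]
wrist_force: [0.2, 0.3, 0.4]
width: 0.0002
```

```bash
python3 -c "
from h import *
plan(GRN)"
```

```text
t 8.9 shift cm (tool now) [0.02 0.09 1.35] shift in final axes [0.02 0.09 1.35] rot [-0.002  0.     0.   ] F [0.2 0.3 0.4] w 0.0002
```

Time 8.9 s, which is over 2.4 s since the pump came on. Now pressing start.

Call:
step_arm --increments "0 0.08 0.6 0 0 0;0 0 0.6 0 0 0;0 0 0.4 0 0 0;0 0 0.3 0 0 0;0 0 0 0 0 0"

```text
time: 9.4
tool_pos: [0.482, -0.1533, 0.07]
ee_rot: [-3.14, 0.174, 2.845]
wrist_force: [-1.8, 1.4, 4.4]
width: 0.0004
```

Call:
step_arm --increments "0 0 0.1 0 0 0;0 0 0 0 0 0"

```text
time: 9.6
tool_pos: [0.4821, -0.1534, 0.0694]
ee_rot: [-3.14, 0.175, 2.845]
wrist_force: [-3.1, 1.2, 4.5]
width: -0.0002
```

Not bottomed yet (4.8 N is needed just to reach the stop), so I'll push until the force clearly rises.

Call:
step_arm --increments "0 0 0.1 0 0 0;0 0 0.1 0 0 0;0 0 0 0 0 0"

```text
time: 9.9
tool_pos: [0.4822, -0.1534, 0.0693]
ee_rot: [-3.139, 0.175, 2.845]
wrist_force: [-7.8, 3.5, 14.2]
width: 0.0004
```

Call:
step_arm --increments "0 0 0.1 0 0 0;0 0 0 0 0 0"

```text
time: 10.1
tool_pos: [0.4823, -0.1534, 0.0692]
ee_rot: [-3.139, 0.175, 2.845]
wrist_force: [-11.1, 4.6, 19.1]
width: 0.0002
```

Call:
step_arm --increments "0 0 0 0 0 0;0 0 0 0 0 0;0 0 0 0 0 0;0 0 0 0 0 0;0 0 0 0 0 0"

```text
time: 10.6
tool_pos: [0.4823, -0.1534, 0.0692]
ee_rot: [-3.139, 0.175, 2.845]
wrist_force: [-11.0, 4.3, 19.7]
width: 0.0003
```

Call:
step_arm --increments "0 0 0 0 0 0;0 0 0 0 0 0;0 0 0 0 0 0;0 0 0 0 0 0;0 0 0 0 0 0"

```text
time: 11.1
tool_pos: [0.4823, -0.1534, 0.0692]
ee_rot: [-3.139, 0.175, 2.845]
wrist_force: [-11.3, 4.3, 18.3]
width: 0.0005
```

Call:
step_arm --increments "0 0 0 0 0 0;0 0 0 0 0 0;0 0 0 0 0 0;0 0 0 0 0 0;0 0 0 0 0 0"

```text
time: 11.6
tool_pos: [0.4823, -0.1534, 0.0692]
ee_rot: [-3.139, 0.175, 2.845]
wrist_force: [-10.1, 4.6, 18.7]
width: 0.0005
```

Call:
step_arm --increments "0 0 -2 0 0 0;0 0 -3 0 0 0;0 0 -4 0 0 0;3 0 -3 0 0 0;3 0 0 0 0 0"

```text
time: 12.1
tool_pos: [0.4082, -0.1312, 0.179]
ee_rot: [-3.138, 0.185, 2.846]
wrist_force: [0.1, 0.3, 0.7]
width: 0.0006
```

Call:
step_arm --increments "0 0 0 0 0 0;0 0 0 0 0 0;0 0 0 0 0 0;0 0 0 0 0 0;0 0 0 0 0 0"

```text
time: 12.6
tool_pos: [0.4067, -0.1302, 0.1734]
ee_rot: [-3.14, 0.174, 2.845]
wrist_force: [-0.0, 0.1, -0.8]
width: 0.0005
```

```bash
python3 -c "
from h import *
plan(GRN)
cv2.imwrite('pics/w6.png',snapshot('wrist')[:,:,::-1])"
```

```text
t 12.6 shift cm (tool now) [-5.960e+00  1.000e-02  1.098e+01] shift in final axes [-5.950e+00 -1.000e-02  1.099e+01] rot [-0.002 -0.001  0.   ] F [-0.   0.1 -0.8] w 0.0005
```

View pics/w6.png

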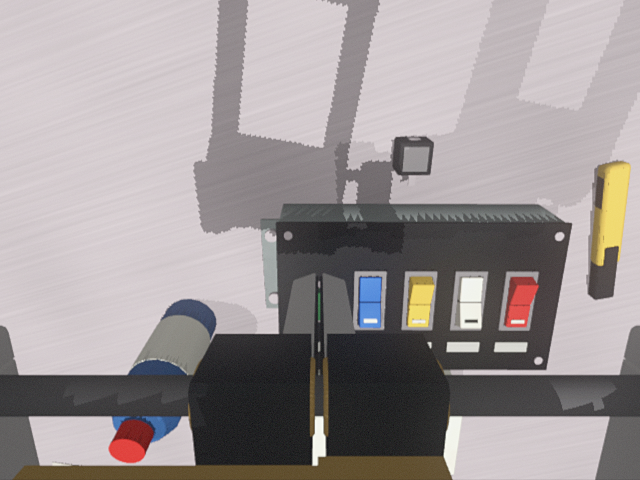

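Red (521,300) and yellow (420,300) are on, and blue (370,300) and white (470,300) are off. The relay, knife and can look undisturbed, and the arm is clear of everything with about zero force. I'm handing in.

```bash
python3 -c "
from h import *
t0=cv2.imread('pics/top.png')[:,:,::-1].copy();t=snapshot('top')
for r in [(0,480,460,540),(225,320,240,260),(330,355,330,360)]:
    print(np.abs(t[r[0]:r[1],r[2]:r[3]].astype(int)-t0[r[0]:r[1],r[2]:r[3]]).mean().round(1))
print(close_job())"
```

```text
22.7
8.6
21.3
the job is handed in; nothing more can be done
None
```

The job is handed in. I switched ignition (red) on, then the fuel pump (yellow). About 2.4 s or more after the pump came on, I pushed the start button to its stop, held it for at least 1.5 s at about 20 N and let it go.

- **Rockers:** the wrist pictures show red and yellow flipped to on, with blue and white still off.
- **Arm:** at hand-in it was about 11 cm clear of the panel, with about zero wrist force.
- **Loose items:** the relay, knife and spray can look undisturbed in the last wrist view. The carton was almost wholly hidden there, so I did not check it directly, but the tool never went near it.
- **Inconclusive check:** a last before/after comparison of the top pictures around the can, knife and relay gave mean differences of 9–23 grey levels. I put these down to the arm and its shadow being in view, but did not confirm it.
- **Not seen:** the fingers hid the start button in the last picture, so I did not see it come back up. I'm relying on its spring and the tool being well clear.

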